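Unlatch the trailer coupler and hold it off its ball

TASK

The small trailer coupler is latched on the tow ball clamped in the bench vise. Take the latch by its upright T-grip and, with the coupler still sitting down on the ball, pull the latch sideways against its spring as far as it goes; keeping it pulled, lift the coupler with its tongue stub straight up off the ball and its tongue rest. Finish still holding it level over the ball, motionless, with about 5 cm of clear air between ball and coupler, touching nothing but the gripper; leave the other things on the bench where they are.

Things in the scene. Friction and masses are not known exactly. Their poses are not given: they have to be found in the camera images.
- hitch_vise: Fixed: small blue bench vise on a steel base plate (260 x 110 x 12 mm), jaws (tops at 80 mm) gripping the shank of a tow ball (neck 22 mm thick); the tongue rest stands on the same plate. Origin on the bench straight below the ball; x horizontal from the ball to the tongue rest, y horizontal, to the left of that: the latch is pulled open along this +y; z up.
- ball_center (a point): Centre of the tow ball (50 mm diameter), 125 mm above the bench; its top is at 150 mm. Fixed; axes as the vise's.
- cup_center (a point): Point of the loose coupler that is at the ball's centre while seated. Dark steel box-shaped head, 74 x 64 mm in plan, from 21 mm below this point to 31 above, open underneath, 2 mm play round the ball. Its lowest part is the latch's fork, 28 mm below this point, so a lift of 53 mm clears the ball. x along the tongue, y the latch's opening direction, z up. With latch 0.5 to 0.85 kg.
- latch_grip (a point): Grasp point on the latch's upright T-grip above the coupler head: a bare steel post 24 mm along x and 14 mm along y (take it across the 14 mm), free from 27 mm below this point to 19 mm above, then a cap 34 x 24 x 8 mm (x, y, z), top 27 mm above this point. Seated, it is 190 mm above the bench, 26 mm along +x from the ball's axis. Axes as the coupler's; it moves with the latch.
- latch (a joint): Travel of the latch along the coupler's +y, m: 0 closed, its fork round the neck so that the coupler cannot rise; 0.030 fully open, at its stop; the fork passes the ball from 0.024. A spring pulls it closed: 2.5 N at 0, 7 N at 0.030. Once off the ball, the coupler may shift sideways towards the held grip as the spring closes the latch again; that is in order.
- caliper: Loose steel vernier caliper lying on the bench, 230 mm long; not part of the job.
- micrometer: Loose C-frame micrometer lying on the bench, about 140 mm long; not part of the job.
- piston: Loose aluminium piston, 64 mm diameter, 52 mm high; not part of the job.
- spanner: Loose steel spanner, 170 mm long; not part of the job.
- glasses_case: Loose black case, 160 x 65 x 35 mm; not part of the job.
- magnifier: Loose black hand magnifier, about 180 mm long; not part of the job.
- steel_bar: Loose flat steel bar, 110 x 25 x 12 mm; not part of the job.
- rest_top (a point): Middle of the tongue rest's top face, 120 mm above the bench, 130 mm along +x from the ball's axis: a steel upright on which the tongue lies, between two cheeks 48 mm apart that rise 20 mm above this point. Fixed.
- tongue_end (a point): Middle of the far end of the coupler's tongue stub, a bar 40 mm wide and 30 mm high that runs from the head along the coupler's +x; 153 mm from the ball's axis. Coupler and latch together balance under the T-grip when the latch is closed.
Not all that is in view belongs to the job. Leave any blue or yellow look-alike of the part that bears cup_center alone.

How it is judged:
On the way:
1. the latch is pulled fully aside (24 mm or more) while the coupler still sits on the ball (raised less than 5 mm) (value of joint latch above 0.024 m and z of cup_center in the frame of ball_center below 0.005 m and horizontal distance between cup_center and ball_center below 0.008 m), for 0.2 s.
At the end, for the whole second after the job is handed in: The coupler is held by the fingers (contact force over 2 N), raised at least 75 mm above its seat (22 mm of air over the ball), within 80 mm sideways of the ball's axis, level within 0.3 rad, still (under 0.03 m/s), and not touching the vise assembly (z of cup_center in the frame of ball_center above 0.075 m and horizontal distance between cup_center and ball_center below 0.08 m and angle between cup_center's own z axis and vertical below 0.3 rad and contact force between the fingers and coupler above 2 N and contact force between coupler and hitch_vise below 0.1 N and linear speed of coupler below 0.03 m/s); the arm keeps its last pose, push and grip.
It fails at once if another thing on the bench is moved by more than 30 mm (distance of any of caliper, micrometer, piston, spanner, glasses_case, magnifier, steel_bar from where it was at the start of the episode above 0.03 m).
It also fails if it takes over 38 s, if anything falls off the work surface, if the arm or the gripper's body presses on something with over 40 N, if the wrist force passes 120 N, or if a joint passes its speed limit or range.

ROBOT

A 6-joint arm with a two-finger parallel gripper is mounted at the origin on the work surface. World frame = base frame: x ahead of the robot, y to its left, z up, the work surface at z = 0. Lengths are in m, angles in rad, forces in N, time in s.
With the tool pointing down it reaches from about 0.4 to 0.825 m from the base axis. Payload 7 kg.
Tool frame: the origin (TCP) lies between the finger pads; the fingertips stand 8 mm ahead of it and the grasp point (between the pads) lies 11 mm behind it (arm.finger_overhang is the distance from the TCP to the fingertips, in m); z points along the fingers, y is the line along which they close (so a half turn about z gives the same grasp; the last joint's range is limited). The gripper opens to 88 mm and grips with 3 to 60 N. Pads are 19 mm wide; open, the fingers measure 130 mm over their backs; the gripper's body (78 mm by 193 mm) begins 47 mm behind the grasp point.
Start: joints at [-0.993, 0.359, 0.012, 0, -1.224, -0.288], TCP at [0.193, -0.647, 0.235] pointing down, gripper open.
Joint ranges: [-3.07, 3.07], [-1.43, 2.12], [-1.02, 1.25], [-3.03, 1.67], [-3.05, -0], [-3.03, 3.03]. Speed limits (rad/s): [2.39, 2.39, 3.01, 3.14, 3.14, 3.14].

INTERFACE

Orientations are given as [roll, pitch, yaw] about the fixed x, y, z axes, in that order (R = Rz(yaw) Ry(pitch) Rx(roll)).
In Python, from station import arm gives the robot as it stands.
- The arm moves only by the tool move_arm, never from a script. Its argument "rows" is text: rows parted by semicolons, each of 7 numbers parted by spaces: the turn, a rotation vector about the tool's x, y, z in degrees, then the shift along the tool's x, y, z in m, then the finger opening in m, from 0 to 0.0876. A call has 1 to 8 rows; each row shifts and turns the commanded pose from where the row before left it, along the tool's axes as they then stand; what a row does not reach is not made up. A row lasts 1/8 s, in which the tool goes at most 62.5 mm and 10.7 degrees, less where a joint would pass 70% of its speed; a pose out of reach is approached as far as the arm can. A call is refused whole if a number of a shift passes 0.0625 or a number of a turn 10.7, either way. A call with a gripper value outside its range is refused whole. The fingers move at their own pace and stop on an object; "squeeze" is the grip in N (left out, the last holds). Time passes only in rows, so rows that do not move let the fingers close. It gives the time, the measured TCP pose, the force, the opening and the grip force at its end, in the units of the state.
- arm.get_state(): the state, without advancing time (a new reading comes with each control period).
- arm.grab_frame(name): name is "scene" or "top" or "wrist"; returns (picture, depth): 384x512x3 uint8, blue, green, red; 384x512 float32, m along the optical axis (not along the pixel's ray), 0 where there is no reading.
- arm.camera_model(name): a dict with "mtx" (3x3 intrinsics, pixels), "camera_from_world" (4x4, takes a point from world to camera coordinates); the wrist camera has in their place "mount" (4x4, takes a point from camera to tool coordinates, whose origin is the TCP and whose axes are the flange's). Camera axes: x right, y down, z forward; pixel columns grow to the right and rows downward; lengths in m; the calibration is good to about 2 mm. A picture is of the moment at which its call begins: read the wrist's pose just before it. camera_model takes no time and is no camera call.
- arm.job_done(): hands the job in; it is judged then, once.
The state is a dict: "t": time; "q": joint angles; "qd": joint speeds; "joint_efforts": joint torques, N m; "eef_pos": TCP position; "ee_rot": TCP orientation; "force": force on the tool from outside, world axes, zero at the start; "moment": the same for the moment, N m; "width": finger opening in m; "gripper_force": force on a finger pad.
Only numpy, scipy, OpenCV 4.12 (cv2) and the standard library are available. Lean on these libraries where they do the work, as an engineer would, in place of code of your own. Each camera call takes 0.05 s, during which the arm holds its last target. There are 200 camera calls.

## Working session

There is one attempt and no reset: what is moved stays moved. The work goes in short steps, Python scripts to look and compute and a tool call to move; the robot and the scene stay as the last step left them, time stands still between calls to the robot, and variables do not carry over. Pictures are saved under pics/ and viewed, at most 10 in all, crops included, and the job is handed in when it is done.

Besides the shell and the picture viewer there is one more tool, called after ">>>" as name(argument=value, ...) on one line, values as JSON. move_arm: Moves the arm, as the interface text tells. Its arguments: {"type":"object","properties":{"rows":{"type":"string"},"squeeze":{"type":"number"}},"required":["rows"]}

```bash
mkdir -p pics; python3 - <<'E'
from station import arm
import cv2,numpy as np
s=arm.get_state();print(s)
for n in("scene","top"):
    p,d=arm.grab_frame(n);cv2.imwrite(f"pics/{n}0.png",p);np.save(f"{n}0.npy",d)
    print(n,arm.camera_model(n))
a=cv2.imread("pics/scene0.png");b=cv2.imread("pics/top0.png")
cv2.imwrite("pics/both0.png",np.vstack([a,b])[:, :])
E
```

```text
{'t': 0.0, 'q': array([-9.92903229e-01,  3.59383365e-01,  1.10703179e-02, -3.91072389e-04,
       -1.22409923e+00, -2.88091363e-01]), 'qd': array([ 0.00063688, -0.00082624, -0.00144164, -0.00186215, -0.00032594,
       -0.0012186 ]), 'joint_efforts': array([ 3.62684923e-04, -5.82724857e+01,  2.93056870e+01,  6.99741483e+00,
        6.79255289e-03, -1.20662326e-04]), 'eef_pos': array([ 0.19273587, -0.64639947,  0.23362257]), 'ee_rot': array([ 3.13993883e+00, -1.06696374e-04, -2.85192401e+00]), 'force': array([ 0.53950423, -0.00200686,  0.44268516]), 'moment': array([-0.0620157 ,  0.00446115,  0.00037516]), 'gripper_force': 0.0, 'width': 0.08768645323988802}
scene {'mtx': array([[407.76454259,   0.        , 256.15493204],
       [  0.        , 407.76454259, 187.78045949],
       [  0.        ,   0.        ,   1.        ]]), 'camera_from_world': array([[-0.39429931,  0.91894545,  0.00820466,  0.19345277],
       [ 0.51024913,  0.2263446 , -0.82970715, -0.16959975],
       [-0.76431269, -0.32296654, -0.55813863,  1.57746865],
       [ 0.        ,  0.        ,  0.        ,  1.        ]])}
top {'mtx': array([[483.79654334,   0.        , 259.34906009],
       [  0.        , 483.79654334, 195.89346877],
       [  0.        ,   0.        ,   1.        ]]), 'camera_from_world': array([[ 0.01908249, -0.99978862, -0.007653  ,  0.00684108],
       [-0.99525277, -0.01826417, -0.09559469,  0.5173761 ],
       [ 0.09543471,  0.00944086, -0.99539092,  1.54252537],
       [ 0.        ,  0.        ,  0.        ,  1.        ]])}
```

View pics/scene0.png

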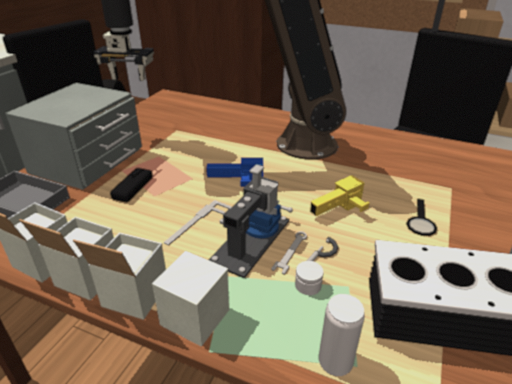

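View pics/top0.png

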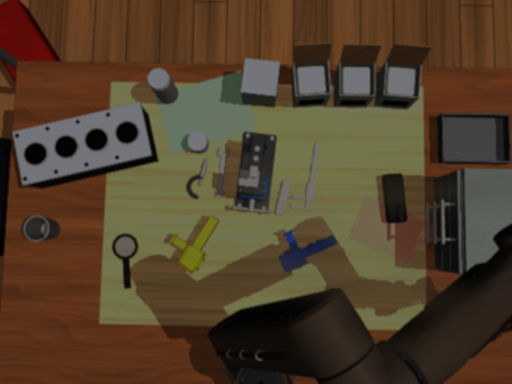

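Three things could be taken for the coupler. One is the dark one on the vise at scene (255,200) / top (256,170). The others are the blue look-alike at scene (240,168) / top (305,250) and the yellow one at scene (340,195) / top (197,243). I choose the dark one and check it in a close crop.

```bash
python3 - <<'E'
import cv2,numpy as np
a=cv2.imread("pics/scene0.png")[150:280,190:310];b=cv2.imread("pics/top0.png")[120:220,210:290]
a=cv2.resize(a,None,fx=4,fy=4,interpolation=cv2.INTER_CUBIC)
b=cv2.resize(b,None,fx=4,fy=4,interpolation=cv2.INTER_CUBIC); b=cv2.convertScaleAbs(b,alpha=1.6,beta=10)
o=np.zeros((520,800,3),np.uint8);o[:520,:480]=a;o[:400,480:800]=b
cv2.imwrite("pics/crop0.png",o)
from station import arm
m=arm.camera_model("top");d=np.load("top0.npy");T=np.linalg.inv(m["camera_from_world"])
v,u=np.mgrid[120:220,210:290];z=d[120:220,210:290]
P=np.stack([(u-m["mtx"][0,2])/m["mtx"][0,0]*z,(v-m["mtx"][1,2])/m["mtx"][1,1]*z,z,np.ones_like(z)],-1)@T.T
np.save("P.npy",P)
for lo,hi in((.2,.23),(.15,.162),(.13,.142)):
    k=(P[...,2]>lo)&(P[...,2]<hi);q=P[k][:,:3]; 
    if len(q): print(lo,len(q),q.mean(0),cv2.minAreaRect(q[:,:2].astype(np.float32)), cv2.minAreaRect(np.argwhere(k)[:,::-1].astype(np.float32)))
E
```

```text
0.2 98 [0.56998376 0.03387434 0.21689583] ((0.5702900886535645, 0.03424391895532608), (0.03438345715403557, 0.02306717075407505), 0.9616268873214722) ((43.0, 51.0), (12.0, 8.0), 90.0)
0.15 565 [0.58493886 0.03096834 0.15523173] ((0.6049079298973083, 0.035839952528476715), (0.072832852602005, 0.18508704006671906), 85.41175842285156) ((43.01980209350586, 42.801979064941406), (24.477916717529297, 61.09528350830078), 5.710593223571777)
0.13 33 [0.64957948 0.02674978 0.1385097 ] ((0.6058480739593506, 0.029832419008016586), (0.057191479951143265, 0.18722786009311676), 84.63710021972656) ((45.48514938354492, 43.14851379394531), (18.90570831298828, 61.4932975769043), 5.710592269897461)
```

View pics/crop0.png

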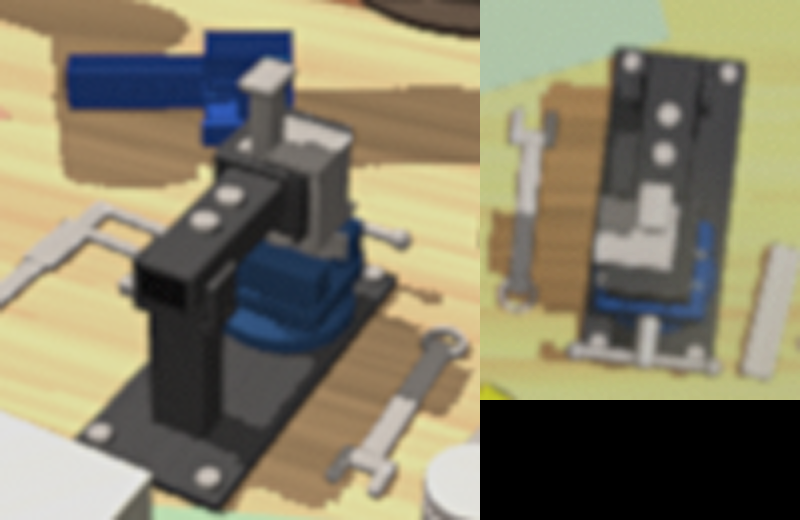

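The crop shows the dark coupler on the blue vise: upright grip with cap at top (253,171), tongue pointing away from the robot and yawed about -5°. From depth, the cap centre is at (0.570, 0.034). I turn to a yaw of about -3.22, lift a little and move across.

>>> move_arm(rows="0 0 10.5 0 0 -0.02 0.0876; 0 0 10.5 0 0 -0.02 0.0876; 0 0 0 -0.0248 0.0545 0 0.0876; 0 0 0 -0.0248 0.0545 0 0.0876; 0 0 0 -0.0248 0.0545 0 0.0876; 0 0 0 -0.0248 0.0545 0 0.0876; 0 0 0 -0.0248 0.0545 0 0.0876; 0 0 0 -0.0248 0.0545 0 0.0876", squeeze=40)

```text
t: 1.1
eef_pos: [0.3667, -0.3304, 0.2745]
ee_rot: [3.141, 0.0, 3.065]
force: [0.8, -0.7, -0.4]
width: 0.088
gripper_force: 0.0
```

>>> move_arm(rows="0 0 0 -0.0248 0.0545 0 0.0876; 0 0 0 -0.0248 0.0545 0 0.0876; 0 0 0 -0.0248 0.0545 0 0.0876; 0 0 0 -0.0248 0.0545 0 0.0876; 0 0 0 -0.0248 0.0545 0 0.0876; 0 0 0 -0.0248 0.0545 0 0.0876; 0 0 0 0 0 0 0.0876; 0 0 0 0 0 0 0.0876")

```text
t: 2.1
eef_pos: [0.5393, -0.0174, 0.274]
ee_rot: [-3.141, -0.001, 3.066]
force: [0.9, -0.3, -0.0]
width: 0.0875
gripper_force: 0.0
```

```bash
cat > w.py <<'E'
from station import arm
import cv2,numpy as np,sys
from scipy.spatial.transform import Rotation as R
def grab(name):
    s=arm.get_state();p,d=arm.grab_frame("wrist");m=arm.camera_model("wrist");cv2.imwrite(f"pics/{name}.png",p)
    W=np.eye(4);W[:3,:3]=R.from_euler("xyz",s["ee_rot"]).as_matrix();W[:3,3]=s["eef_pos"]
    T=W@m["mount"];K=m["mtx"];v,u=np.mgrid[:384,:512]
    P=np.stack([(u-K[0,2])/K[0,0]*d,(v-K[1,2])/K[1,1]*d,d,np.ones_like(d)],-1)@T.T
    P[d==0]=0
    return p,P[...,:3],s
E
python3 - <<'E'
from w import *
p,P,s=grab("w1")
Q=P.reshape(-1,3)
for lo,hi in((.208,.228),(.15,.165),(.003,.02)):
    k=(Q[:,2]>lo)&(Q[:,2]<hi)&(abs(Q[:,0]-.6)<.2)&(abs(Q[:,1]-.03)<.1);q=Q[k]
    if len(q)>5: print(lo,len(q),q.mean(0),cv2.minAreaRect(q[:,:2].astype(np.float32)))
E
```

```text
0.208 496 [0.56110942 0.02918614 0.21595026] ((0.5623605847358704, 0.029482156038284302), (0.017083730548620224, 0.017361225560307503), 84.94674682617188)
0.15 5609 [0.55335943 0.03530425 0.1582896 ] ((0.5873274803161621, 0.035761989653110504), (0.0741477832198143, 0.14719033241271973), 84.40576171875)
0.003 4168 [ 0.54633255 -0.0087072   0.01183139] ((0.5816514492034912, 0.026467248797416687), (0.19783329963684082, 0.36131638288497925), 88.7365951538086)
```

View pics/w1.png

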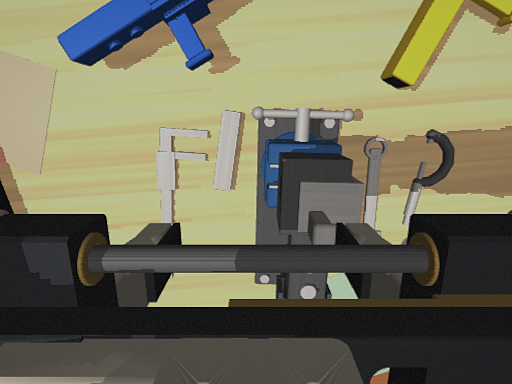

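The wrist view shows the coupler under the gripper with the latch grip at about (320,225). It sits to +y of the gripper's middle, and the spanner and caliper are well below. I centre over the cap and descend.

>>> move_arm(rows="0 0 1 -0.013 0.027 0 0.0876; 0 0 0 -0.013 0.027 0 0.0876; 0 0 0 0 0 0 0.0876; 0 0 0 0 0 0 0.0876")

```text
t: 2.65
eef_pos: [0.5701, 0.0338, 0.2743]
ee_rot: [-3.141, -0.001, 3.048]
force: [-0.1, 0.1, -0.9]
width: 0.0877
gripper_force: 0.0
```

```bash
python3 - <<'E'
from w import *
s=arm.get_state();print(s["eef_pos"],s["ee_rot"])
p,d=arm.grab_frame("scene");cv2.imwrite("pics/s1.png",cv2.resize(p[120:260,180:320],None,fx=4,fy=4,interpolation=cv2.INTER_CUBIC))
E
```

```text
[0.57010666 0.03383418 0.27434836] [-3.14129607e+00 -5.75118668e-04  3.04761961e+00]
```

View pics/s1.png

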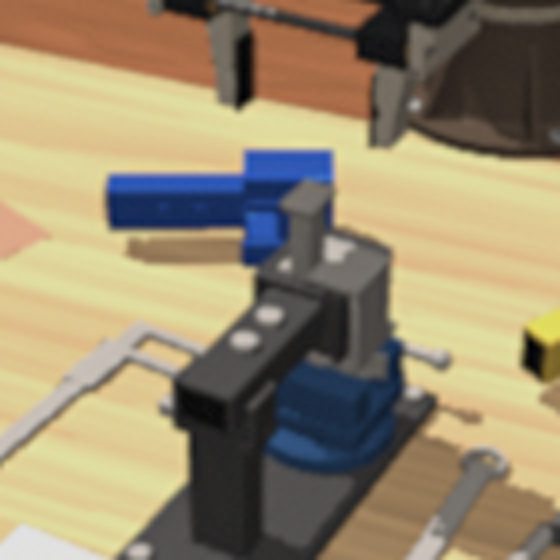

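The two fingertips, at (237,100) and (388,140), straddle the cap at (308,195). I descend and close.

>>> move_arm(rows="0 0 0 0 0 0.024 0.0876; 0 0 0 0 0 0.024 0.0876; 0 0 0 0 0 0.024 0.0876; 0 0 0 0 0 0.023 0.0876; 0 0 0 0 0 0 0.0876; 0 0 0 0 0 0 0.03; 0 0 0 0 0 0 0.03; 0 0 0 0 0 0 0.03")

```text
t: 3.7
eef_pos: [0.5706, 0.0341, 0.1804]
ee_rot: [3.141, 0.001, 3.047]
force: [0.1, 0.6, -0.9]
width: 0.063
gripper_force: 0.0
```

>>> move_arm(rows="0 0 0 0 0 0 0.0; 0 0 0 0 0 0 0.0; 0 0 0 0 0 0 0.0; 0 0 0 0 0 0 0.0; 0 0 0 0 0 0 0.0", squeeze=50)

```text
t: 4.32
eef_pos: [0.5702, 0.0339, 0.1795]
ee_rot: [-3.141, -0.0, 3.047]
force: [-0.5, -0.2, -0.3]
width: 0.0233
gripper_force: 50.0
```

>>> move_arm(rows="0 0 0 0 0 0 0.0; 0 0 0 0 0 0 0.0; 0 0 0 0 0 0 0.0; 0 0 0 0 0 0 0.0")

```text
t: 4.82
eef_pos: [0.5702, 0.034, 0.1795]
ee_rot: [-3.142, -0.0, 3.047]
force: [0.5, -0.7, 0.1]
width: 0.0232
gripper_force: 50.0
```

The fingers stopped at 23 mm, which matches the 24 mm cap rather than the 14 mm post, so the pads' upper ends are catching the cap. I open, go 6 mm lower and close again.

>>> move_arm(rows="0 0 0 0 0 0 0.04; 0 0 0 0 0 0 0.04; 0 0 0 0 0 0.006 0.04; 0 0 0 0 0 0 0.04; 0 0 0 0 0 0 0.0; 0 0 0 0 0 0 0.0; 0 0 0 0 0 0 0.0; 0 0 0 0 0 0 0.0")

```text
t: 5.82
eef_pos: [0.5703, 0.034, 0.1736]
ee_rot: [3.142, 0.0, 3.047]
force: [0.6, -0.6, 0.1]
width: 0.0218
gripper_force: 50.0
```

```bash
python3 - <<'E'
from w import *
s=arm.get_state();print(s["width"],s["gripper_force"],s["force"],s["moment"])
p,d=arm.grab_frame("scene");a=cv2.resize(p[155:225,220:300],None,fx=7,fy=7,interpolation=cv2.INTER_CUBIC)
cv2.imwrite("pics/s2.png",a)
E
```

```text
0.021778102721880233 49.99800682067871 [ 0.57044538 -0.58268994  0.08827319] [-0.0864179  -0.0948298  -0.02486624]
```

View pics/s2.png

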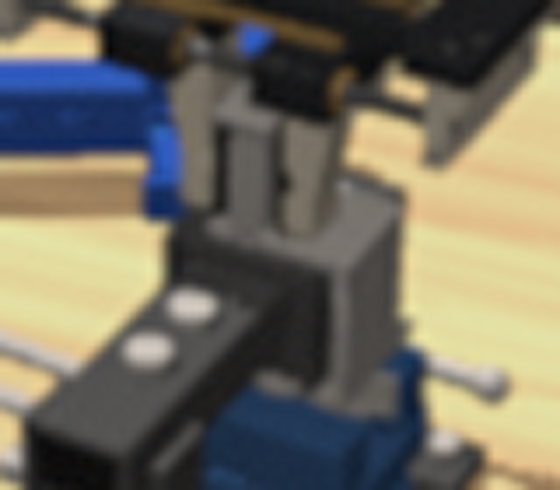

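```bash
python3 - <<'E'
from w import *
p,P,s=grab("w2")
a=cv2.resize(p[170:310,150:400],None,fx=3.2,fy=3.2,interpolation=cv2.INTER_CUBIC)
cv2.imwrite("pics/w2c.png",cv2.convertScaleAbs(a,alpha=1.6,beta=25))
E
```

```text
(no output)
```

View pics/w2c.png

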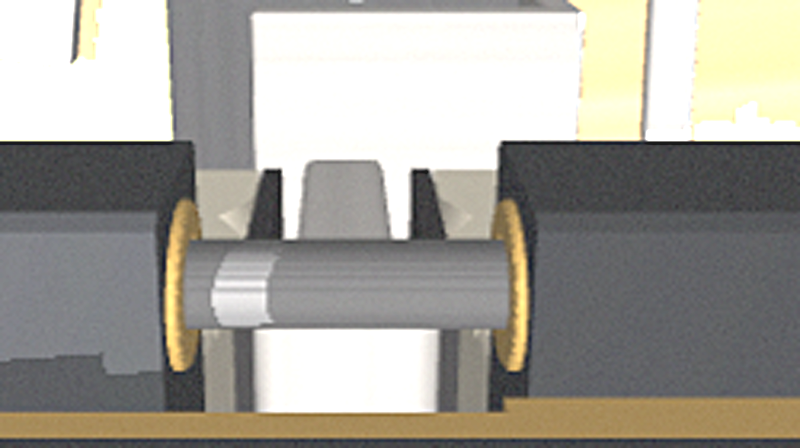

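The wrist crop shows the dark pads touching the cap's sides, with gaps left at the post at (290,200) and (400,200). I try 2 mm lower, which is the room left above the latch plate.

>>> move_arm(rows="0 0 0 0 0 0 0.035; 0 0 0 0 0 0 0.035; 0 0 0 0 0 0.002 0.035; 0 0 0 0 0 0 0.035; 0 0 0 0 0 0 0.0; 0 0 0 0 0 0 0.0; 0 0 0 0 0 0 0.0; 0 0 0 0 0 0 0.0")

```text
t: 6.92
eef_pos: [0.5698, 0.034, 0.1711]
ee_rot: [-3.141, -0.001, 3.047]
force: [-0.3, -0.0, -4.3]
width: 0.0157
gripper_force: 65.8
```

>>> move_arm(rows="0 0 0 0 0 0 0.0; 0 0 0 0 0 0 0.0; 0 0 0 0 0 0 0.0")

```text
t: 7.3
eef_pos: [0.5698, 0.0339, 0.1712]
ee_rot: [-3.141, -0.001, 3.047]
force: [-0.6, 0.6, -5.9]
width: 0.0161
gripper_force: 65.8
```

The fingers are now on the post, at about 16 mm. I pull along tool +y, which is the latch's +y.

>>> move_arm(rows="0 0 0 0 0.005 0 0.0; 0 0 0 0 0.005 0 0.0; 0 0 0 0 0.005 0 0.0; 0 0 0 0 0.004 0 0.0; 0 0 0 0 0 0 0.0")

```text
t: 7.92
eef_pos: [0.5717, 0.053, 0.1713]
ee_rot: [-3.141, -0.001, 3.048]
force: [-1.2, -5.0, -8.2]
width: 0.0162
gripper_force: 67.0
```

>>> move_arm(rows="0 0 0 0 0.004 0 0.0; 0 0 0 0 0.004 0 0.0; 0 0 0 0 0.002 0 0.0; 0 0 0 0 0.001 0 0.0; 0 0 0 0 0 0 0.0; 0 0 0 0 0 0 0.0")

```text
t: 8.68
eef_pos: [0.5726, 0.0634, 0.1712]
ee_rot: [-3.141, -0.001, 3.047]
force: [-0.9, -6.1, -9.0]
width: 0.0159
gripper_force: 67.0
```

>>> move_arm(rows="0 0 0 0 0.001 0 0.0; 0 0 0 0 0.001 0 0.0; 0 0 0 0 0 0 0.0; 0 0 0 0 0 0 0.0")

```text
t: 9.18
eef_pos: [0.5728, 0.0652, 0.1712]
ee_rot: [-3.141, -0.001, 3.047]
force: [-0.6, -6.3, -9.7]
width: 0.0158
gripper_force: 67.0
```

```bash
python3 - <<'E'
from w import *
s=arm.get_state();print(s["eef_pos"],s["force"],s["moment"],s["width"])
p,d=arm.grab_frame("scene");a=cv2.resize(p[155:225,220:300],None,fx=7,fy=7,interpolation=cv2.INTER_CUBIC)
cv2.imwrite("pics/s3.png",a)
E
```

```text
[0.57276714 0.06524451 0.17120193] [-0.57840434 -6.28771485 -9.66155485] [-2.4204569   0.17265449  0.1923842 ] 0.015814798569008057
```

View pics/s3.png

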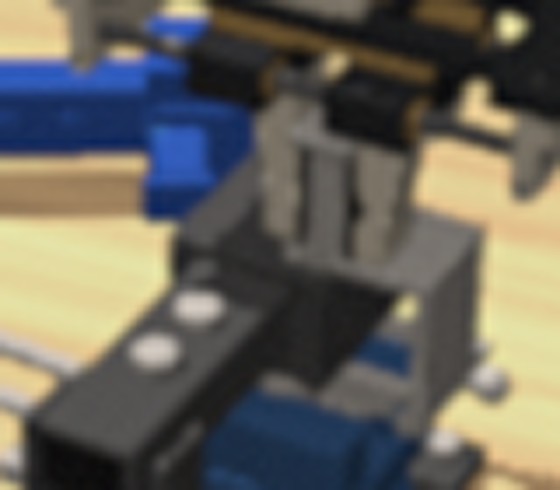

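The latch is visibly shifted about 30 mm to +y, with the plate edge at (480,240) and an open gap at (400,310), and the coupler is still seated. The pull has held for over 0.2 s, so I lift gently and watch the force.

>>> move_arm(rows="0 0 0 0 0 -0.004 0.0; 0 0 0 0 0 -0.004 0.0; 0 0 0 0 0 -0.004 0.0; 0 0 0 0 0 0 0.0")

```text
t: 9.72
eef_pos: [0.5727, 0.0651, 0.1837]
ee_rot: [-3.14, -0.001, 3.047]
force: [-1.7, -6.6, -6.2]
width: 0.0161
gripper_force: 68.2
```

>>> move_arm(rows="0 0 0 0 0 -0.008 0.0; 0 0 0 0 0 -0.008 0.0; 0 0 0 0 0 -0.008 0.0; 0 0 0 0 0 -0.008 0.0; 0 0 0 0 0 -0.008 0.0; 0 0 0 0 0 0 0.0")

```text
t: 10.48
eef_pos: [0.5739, 0.0667, 0.2245]
ee_rot: [3.14, 0.002, 3.048]
force: [0.5, 0.2, -6.6]
width: 0.0156
gripper_force: 71.4
```

>>> move_arm(rows="0 0 0 0 0 -0.009 0.0; 0 0 0 0 0 -0.01 0.0; 0 0 0 0 0 -0.01 0.0; 0 0 0 0 0 -0.01 0.0; 0 0 0 0 0 -0.008 0.0; 0 0 0 0 0 -0.004 0.0; 0 0 0 0 0 0 0.0; 0 0 0 0 0 0 0.0")

```text
t: 11.48
eef_pos: [0.573, 0.0658, 0.2741]
ee_rot: [-3.141, -0.001, 3.047]
force: [0.7, 0.3, -7.9]
width: 0.016
gripper_force: 71.4
```

>>> move_arm(rows="0 0 0 0 0 0 0.0; 0 0 0 0 0 0 0.0; 0 0 0 0 0 0 0.0; 0 0 0 0 0 0 0.0")

```text
t: 11.98
eef_pos: [0.5733, 0.0659, 0.2746]
ee_rot: [3.142, 0.0, 3.047]
force: [0.2, 0.7, -7.9]
width: 0.0156
gripper_force: 71.4
```

```bash
python3 - <<'E'
from w import *
s=arm.get_state();print(s["eef_pos"],s["force"],s["moment"],s["width"],s["gripper_force"])
p,d=arm.grab_frame("scene");a=cv2.resize(p[120:270,170:330],None,fx=4,fy=4,interpolation=cv2.INTER_CUBIC)
cv2.imwrite("pics/s4.png",a)
E
```

```text
[0.57325077 0.06586015 0.27455932] [ 0.17719328  0.65103013 -7.94450461] [-0.01558266 -0.01528468 -0.00750625] 0.01563256154479621 71.36148579418659
```

View pics/s4.png

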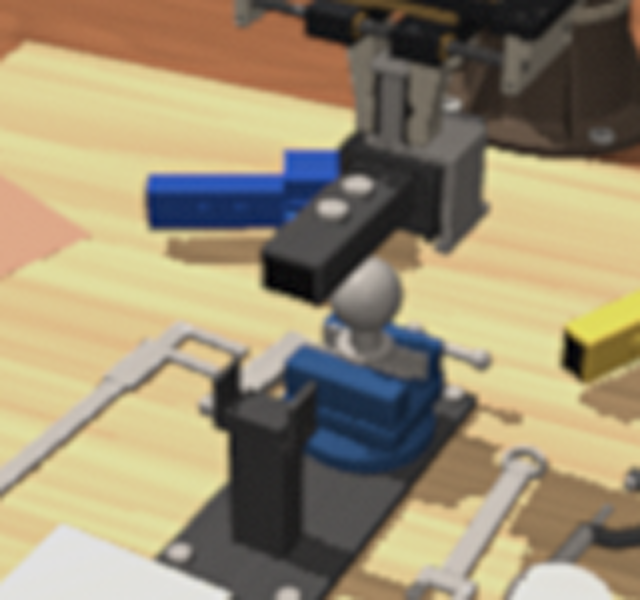

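The coupler hangs level and clear, with its head at (420,190) above the ball at (365,295). It is raised about 103 mm and still, shifted about 31 mm sideways, and the other things have not moved. I hand it in.

```bash
python3 -c "
from station import arm
print(arm.job_done())"
```

```text
the job is handed in; nothing more can be done
None
```

I pulled the latch fully open with the coupler still seated, then lifted the coupler about 103 mm off the ball, roughly 5 cm of clear air; it is held level and still, about 31 mm to the side, and the job is handed in, with no verdict returned.

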